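# Slide the domino case shut

### The job

On the sideboard stand two low wooden cases with sliding doors on top, both left open. Push the door of the longer case, the one with the domino tiles, along its track until it is fully closed against the end frame, then take the hand away. Leave the shorter case's door as it is, and leave the brown rum bottle standing where it is.

Things in the scene. Friction and masses are not known exactly. Their poses are not given: they have to be found in the camera images.
- long_pull (a point): Centre (z = 95 mm) of the upright dark wooden pull on the door of the LONGER case (340 x 160 mm, fixed, lying level on the sideboard). The pull is a bar at the door's middle, 40 mm across the track, 12 mm thick along it, from the door's top face at z = 80 to z = 110 mm; it moves with the door. Its +y axis points level along the track towards CLOSED, x across the track, z up.
- long_door (a joint): How far the longer case's door (level panel 132 x 166 x 8 mm) is open, m: 0 = closed at the end frame (hard stop), 0.145 at most. Closing moves the pull along its +y by this amount. Friction about 2 N; it stays where left. Side rails (67 mm either side of the pull's centre) and end frames stand 12 mm above the door's top; free room above.
- short_pull (a point): Centre of the similar pull (40 mm across, 12 mm thick, 30 mm tall, this point at z = 80 mm) on the door of the SHORTER case (220 long, 140 wide, 65 mm to the door's top face). Same axes. Not to be moved.
- bottle_mid (a point): Middle height of the empty brown rum bottle, 72 mm in diameter and 210 mm tall, standing loose on the sideboard beside the longer case, on its side away from the robot; this point is 105 mm above its foot, z axis along the bottle. Not to be moved.
Things that resemble listed ones, but are neither listed nor needed, are in the scene too. What is shaped like the part that bears bottle_mid but blue or green is not meant.

How it is judged:
At the end, for the whole second after the job is handed in: The longer case's door is closed to within 10 mm of the end frame and at rest, the shorter case's door is within 15 mm of where it was, and the bottle stands upright (within 10 degrees) within 30 mm of where it was (value of joint long_door below 0.01 m and velocity of joint long_door between -0.01 and 0.01 m/s and distance of short_pull from where it was at the start of the episode below 0.015 m and angle between bottle_mid's own z axis and vertical below 0.17 rad and distance of bottle_mid from where it was at the start of the episode below 0.03 m); the robot touches nothing.
It fails at once if the shorter case's door is moved by more than 15 mm (distance of short_pull from where it was at the start of the episode above 0.015 m).
It fails at once if the rum bottle is knocked over or moved by more than 30 mm (angle between bottle_mid's own z axis and vertical above 0.4 rad or distance of bottle_mid from where it was at the start of the episode above 0.03 m).
It also fails if it takes over 32 s, if anything falls off the work surface, if the arm or the gripper's body presses on something with over 40 N, if the wrist force passes 120 N, or if a joint passes its speed limit or range.

### The arm

A 6-joint arm with a two-finger parallel gripper is mounted at the origin on the work surface. World frame = base frame: x ahead of the robot, y to its left, z up, the work surface at z = 0. Lengths are in m, angles in rad, forces in N, time in s.
With the tool pointing down it reaches from about 0.35 to 0.975 m from the base axis. Payload 4.9 kg.
Tool frame: the origin (TCP) lies midway between the tips of the shut fingers; the grasp point (between the pads) lies 19 mm behind it; z points along the fingers, y is the direction in which the jaws open and shut (so a half turn about z gives the same grasp; the last joint's range is limited). The gripper opens to 85 mm and grips with 20 to 120 N. Pads are 22 mm wide; open, the fingers measure 114 mm over their backs; the gripper's body (76 mm by 85 mm) begins 54 mm behind the grasp point. The pads swing forward as they close: fully open they stand 13 mm farther back than shut.
Start: joints at [1.178, 0.053, 1.613, -0, 1.476, -0.119], TCP at [0.169, 0.602, 0.231] pointing down, gripper open.
Joint ranges: [-3.01, 3.01], [-1.01, 2.22], [0.06, 2.58], [-1.02, 4.17], [0.09, 2.62], [-3.14, 3.14]. Speed limits (rad/s): [2.57, 2.57, 3.14, 3.14, 3.14, 3.14].

### API

Orientations are given as a rotation vector (axis times angle).
In Python, from station import ctrl gives the robot as it stands.
- The arm moves only by the tool apply_moves, never from a script. Its argument "rows" is a list of rows, each a list of 6 numbers: the shift along the tool's x, y, z in cm, then the turn, a rotation vector about the tool's x, y, z in units of 5 degrees (1.0 is 5 degrees). In form: [[x, y, z, rx, ry, rz], ...]. A call has 1 to 20 rows; each row is the pose to reach, as a shift and turn from the pose measured when the call began, along the tool's axes at that moment; what a row does not reach only later rows make up. A row lasts 1/10 s, in which the tool goes at most 50 mm and 8.59 degrees, less where a joint would pass 70% of its speed; a pose out of reach is approached as far as the arm can. A call with a gripper value outside its range is refused whole. "grip" is the closure, from 0 (fully open) to 1 (shut), set as the call begins (left out, the last holds). The fingers move at their own pace and stop on an object; "squeeze" is the grip in N (left out, the last holds). Time passes only in rows, so rows that repeat a pose let the fingers close. It gives the time, the measured TCP pose, the force and the opening at its end, in the units of the state.
- ctrl.get_obs(): the state, without advancing time (a new reading comes with each control period).
- ctrl.get_image(name): name is "scene" or "top" or "wrist"; returns a dict with "color" (480x640x3 uint8, blue, green, red), "mtx" (3x3 intrinsics, pixels), "rvec" (rotation vector, rad) and "tvec" (3), from world to camera coordinates, as OpenCV has them. Camera axes: x right, y down, z forward; pixel columns grow to the right and rows downward; lengths in m; the calibration is good to about 2 mm. A picture is of the moment at which its call begins. There is no depth.
- ctrl.finish_job(): hands the job in, once; it reports no verdict.
The state is a dict: "t": time; "q": joint angles; "dq": joint speeds; "effort": joint torques, N m; "tool_pos": TCP position; "tool_rot": TCP orientation; "contact_force": force on the tool from outside, world axes, zero at the start; "wrist_torque": the same for the moment, N m; "opening": finger opening in m.
Only numpy, scipy, OpenCV 4.12 (cv2) and the standard library are available. Lean on these libraries where they do the work, as an engineer would, in place of code of your own. Each camera call takes 0.05 s, during which the arm holds its last target.

## Working session

There is one attempt and no reset: what is moved stays moved. The work goes in short steps, Python scripts to look and compute and a tool call to move; the robot and the scene stay as the last step left them, time stands still between calls to the robot, and variables do not carry over. Pictures are saved under pics/ and viewed, and the job is handed in when it is done.

Besides the shell and the picture viewer there is one more tool, called by a JSON object that holds its "fn" and its "kwargs", one argument or row to a line. apply_moves: Moves the arm, as the interface text tells. Its arguments: {"type":"object","properties":{"rows":{"type":"array","items":{"type":"array","items":{"type":"number"}}},"grip":{"type":"number"},"squeeze":{"type":"number"}},"required":["rows"]}

```bash
mkdir -p pics; cat > h.py <<'E'
import cv2,numpy as np,pickle
from station import ctrl
def snap(n,tag):
    d=ctrl.get_image(n); cv2.imwrite(f'pics/{tag}.png',d['color']); pickle.dump(d,open(f'{tag}.pkl','wb')); return d
def ray(d,u,v):
    R=cv2.Rodrigues(np.array(d['rvec'],float))[0]; t=np.array(d['tvec'],float).ravel()
    p=cv2.undistortPoints(np.array([[[u,v]]],float),np.array(d['mtx'],float),None)[0,0]
    return -R.T@t, R.T@np.array([p[0],p[1],1.])
def atz(d,u,v,z):
    c,r=ray(d,u,v); return c+r*(z-c[2])/r[2]
def tri(obs):
    A=np.zeros((3,3));b=np.zeros(3)
    for d,u,v in obs:
        c,r=ray(d,u,v); r=r/np.linalg.norm(r); P=np.eye(3)-np.outer(r,r); A+=P;b+=P@c
    return np.linalg.solve(A,b)
def proj(d,p):
    return cv2.projectPoints(np.array([p],float),np.array(d['rvec'],float),np.array(d['tvec'],float),np.array(d['mtx'],float),None)[0].ravel()
def ld(t): return pickle.load(open(f'{t}.pkl','rb'))
E
python3 - <<'E'
from h import *
for n in ['scene','top','wrist']: snap(n,n+'0')
o=ctrl.get_obs();print(o)
E
```

```text
{'t': 0.15, 'q': array([ 1.17797528e+00,  5.32237959e-02,  1.61395515e+00,  1.84904100e-05,
        1.47600668e+00, -1.18994847e-01]), 'dq': array([-1.33496340e-03, -2.45635007e-03, -4.97560755e-03, -3.43704251e-04,
        2.00791127e-03, -5.81412900e-05]), 'effort': array([ 9.08459356e-05, -3.94240165e+01, -3.70722055e+01, -1.05083889e-04,
        4.64581870e-03, -7.18932199e-06]), 'tool_pos': array([0.16881813, 0.60127277, 0.23034793]), 'tool_rot': array([-4.28727809e-01, -3.11177535e+00,  2.41309691e-03]), 'contact_force': array([ 0.16153335, -0.65807569,  0.16492023]), 'wrist_torque': array([0.02002488, 0.01972746, 0.00258314]), 'opening': 0.08542311147752951}
```

View pics/scene0.png

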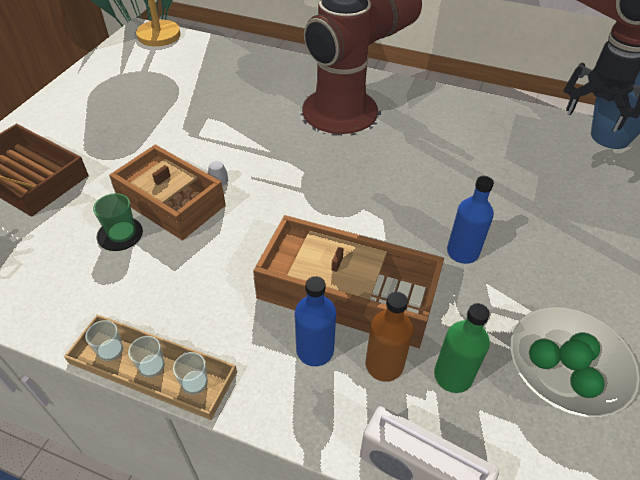

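View pics/top0.png

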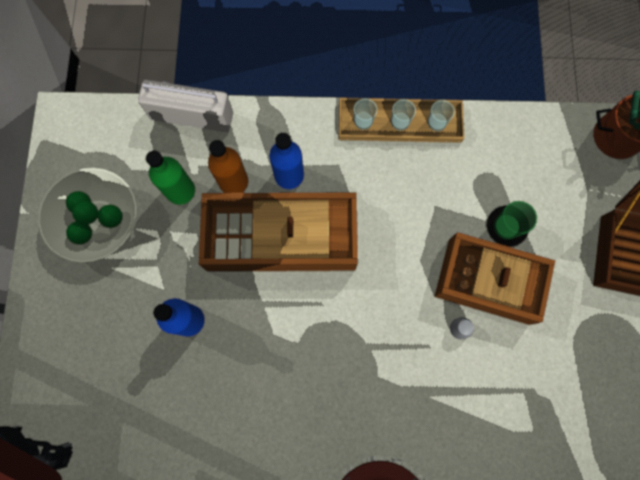

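View pics/wrist0.png

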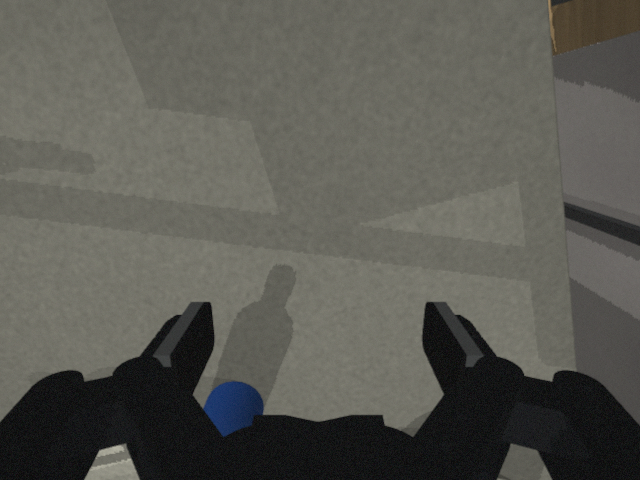

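```bash
python3 - <<'E'
from h import *
s=cv2.imread('pics/scene0.png')[200:390,240:460]; cv2.imwrite('pics/sc.png',cv2.resize(s,None,fx=3.5,fy=3.1,interpolation=cv2.INTER_CUBIC))
s=cv2.imread('pics/top0.png')[130:280,190:370]; cv2.imwrite('pics/tc.png',cv2.resize(s,None,fx=4,fy=4,interpolation=cv2.INTER_CUBIC))
E
```

```text
(no output)
```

View pics/sc.png

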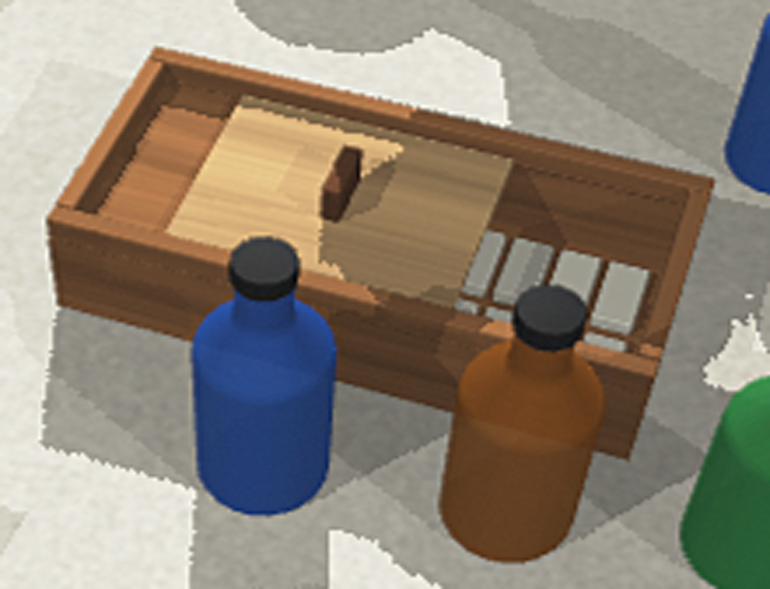

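View pics/tc.png

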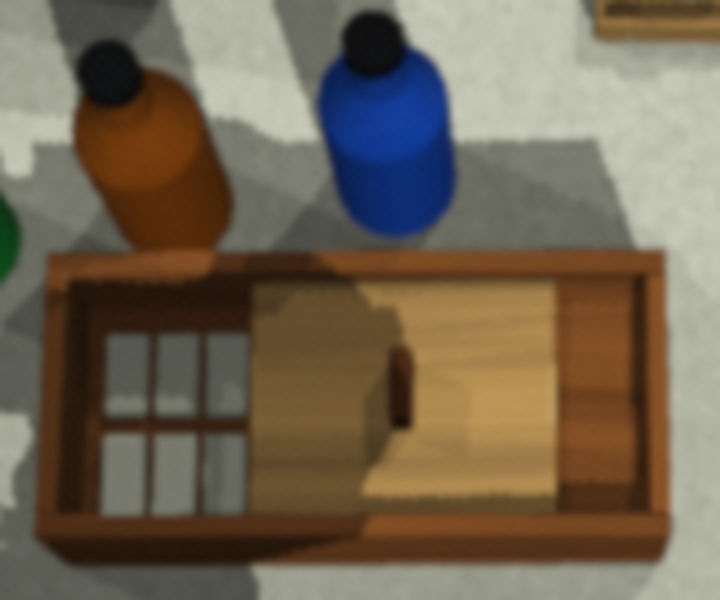

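```bash
python3 - <<'E'
from h import *
s=cv2.imread('pics/scene0.png')[235:280,320:360]; cv2.imwrite('pics/sc2.png',cv2.resize(s,None,fx=13,fy=13,interpolation=cv2.INTER_NEAREST))
s=cv2.imread('pics/top0.png')[205:250,270:310]; cv2.imwrite('pics/tc2.png',cv2.resize(s,None,fx=13,fy=13,interpolation=cv2.INTER_NEAREST))
E
```

```text
(no output)
```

View pics/sc2.png

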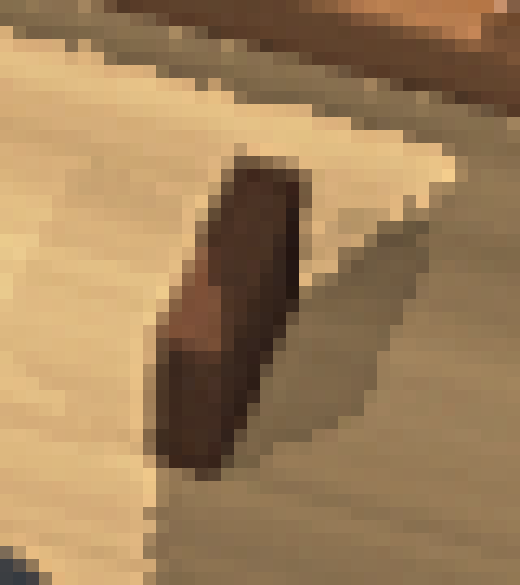

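View pics/tc2.png

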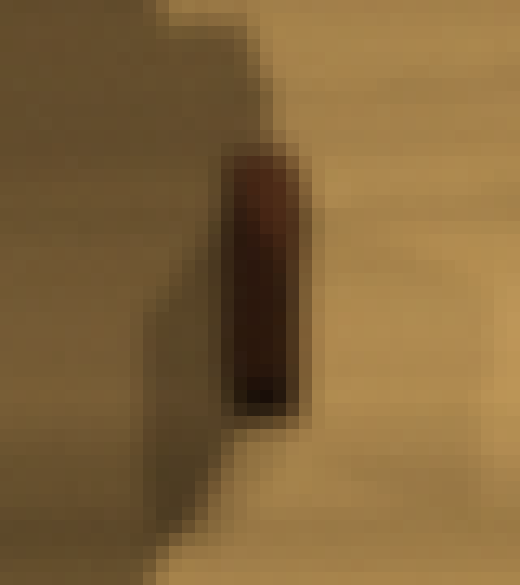

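```bash
python3 - <<'E'
from h import *
S=ld('scene0');T=ld('top0')
s=lambda x,y:(S,240+x/3.5,200+y/3.1); t=lambda x,y:(T,190+x/4,130+y/4)
print('pulltop',tri([(S,337.8,254.6),(T,290.4,225.8)]), atz(S,337.8,254.6,.11),atz(T,290.4,225.8,.11))
for n,a,b in [('BR',(155,48),(668,518)),('BL',(713,180),(38,518)),('TR',(50,215),(665,252)),('TL',(658,365),(50,255))]:
    print(n,tri([s(*a),t(*b)]),atz(*s(*a),.092),atz(*t(*b),.092))
# pull ends
print('near end',atz(T,290.4,205+385/13,.11),'far',atz(T,290.4,205+155/13,.11))
# bottle caps (z .21)
print('cap',tri([s(548,300),t(112,65)]),tri([s(263,252),t(375,35)]))
print(atz(S,387,377,0))
print(cv2.Rodrigues(ctrl.get_obs()['tool_rot'])[0])
E
```

```text
pulltop [0.58886323 0.20407119 0.10713136] [0.59087297 0.20576901 0.11      ] [0.58842116 0.20291241 0.11      ]
BR [0.52096639 0.06105139 0.09566903] [0.51752907 0.06063891 0.092     ] [0.5220632  0.05971947 0.092     ]
BL [0.51343426 0.39573245 0.09731776] [0.50798832 0.3974744  0.092     ] [0.51479105 0.39510099 0.092     ]
TR [0.67015184 0.06340764 0.09129808] [0.67038723 0.06485785 0.092     ] [0.67036186 0.06236362 0.092     ]
TL [0.65944796 0.40002697 0.09666197] [0.65545582 0.40193686 0.092     ] [0.66131868 0.39913129 0.092     ]
near end [0.56916306 0.20224812 0.11      ] far [0.60796176 0.20358645 0.11      ]
cap [0.72151018 0.34657961 0.21397778] [0.74027274 0.21636554 0.21394846]
[0.74482666 0.3617784  0.        ]
[[-9.62742734e-01  2.70418261e-01 -6.26786678e-04]
 [ 2.70418908e-01  9.62741642e-01 -1.46458833e-03]
 [ 2.07382205e-04 -1.57951675e-03 -9.99998731e-01]]
```

The case with domino tiles (top px 200–357 × 193–270) is the longer one. It measures about 337 × 149 mm at the rim, and the tiles end (+y) is the open side, so closing runs along roughly (-0.027, 1). Its pull is at about (0.589, 0.204), with its top at z≈0.107 (0.110 given). The other case (px 435–553 × 235–320) is shorter and holds no tiles, so I leave it alone. The brown bottle is at px (228,170), x≈0.72. I'll close the fingers, rise, and go over behind the pull.

{"fn": "apply_moves", "kwargs": {
  "rows": [
    [0, 0, -7, 0, 0, 0],
    [0, 0, -7, 0, 0, 0],
    [-52.8, -33, -7, 0, 0, -3.45],
    [-52.8, -33, -7, 0, 0, -3.45],
    [-52.8, -33, -7, 0, 0, -3.45],
    [-52.8, -33, -7, 0, 0, -3.45],
    [-52.8, -33, -7, 0, 0, -3.45],
    [-52.8, -33, -7, 0, 0, -3.45],
    [-52.8, -33, -7, 0, 0, -3.45],
    [-52.8, -33, -7, 0, 0, -3.45],
    [-52.8, -33, -7, 0, 0, -3.45],
    [-52.8, -33, -7, 0, 0, -3.45],
    [-52.8, -33, -7, 0, 0, -3.45],
    [-52.8, -33, -7, 0, 0, -3.45],
    [-52.8, -33, -7, 0, 0, -3.45],
    [-52.8, -33, -7, 0, 0, -3.45],
    [-52.8, -33, -7, 0, 0, -3.45],
    [-52.8, -33, -7, 0, 0, -3.45]
  ],
  "grip": 1
}}

```text
t: 1.95
tool_pos: [0.5873, 0.1418, 0.3006]
tool_rot: [0.045, -3.14, 0.002]
contact_force: [-0.7, 0.5, 0.7]
opening: 0.0003
```

```bash
python3 - <<'E'
from h import *
for n in ['scene','wrist']: snap(n,n+'1')
print(cv2.Rodrigues(ctrl.get_obs()['tool_rot'])[0])
E
```

```text
[[-9.99577142e-01 -2.90727939e-02 -5.57528172e-04]
 [-2.90720633e-02  9.99576503e-01 -1.27661669e-03]
 [ 5.94406875e-04 -1.25986837e-03 -9.99999030e-01]]
```

View pics/scene1.png

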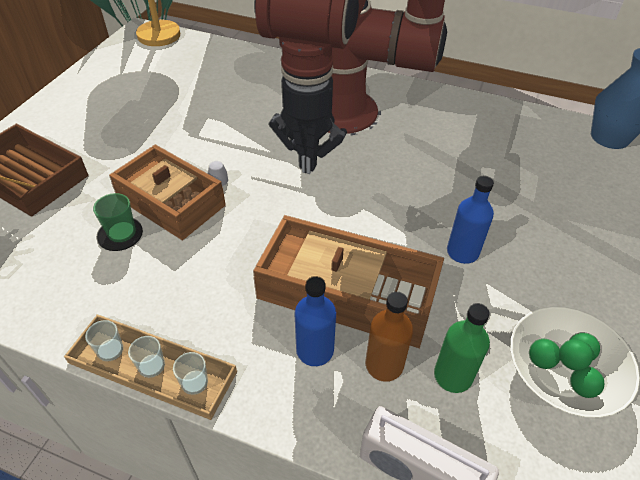

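View pics/wrist1.png

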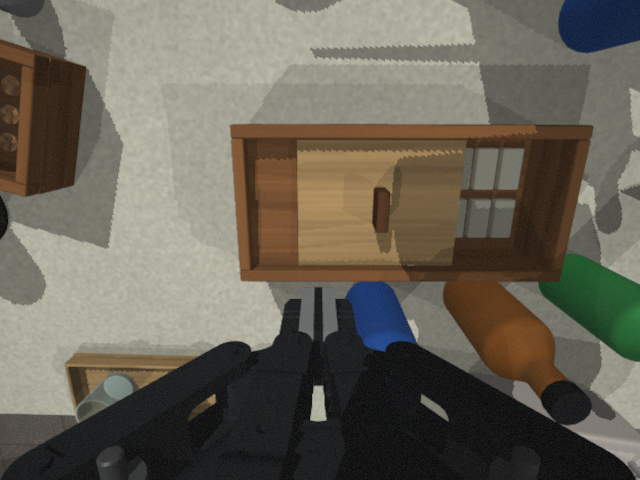

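```bash
python3 - <<'E'
from h import *
s=cv2.imread('pics/wrist1.png')[175:245,345:420]; cv2.imwrite('pics/wc.png',cv2.resize(s,None,fx=8,fy=8,interpolation=cv2.INTER_NEAREST))
E
```

```text
(no output)
```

View pics/wc.png

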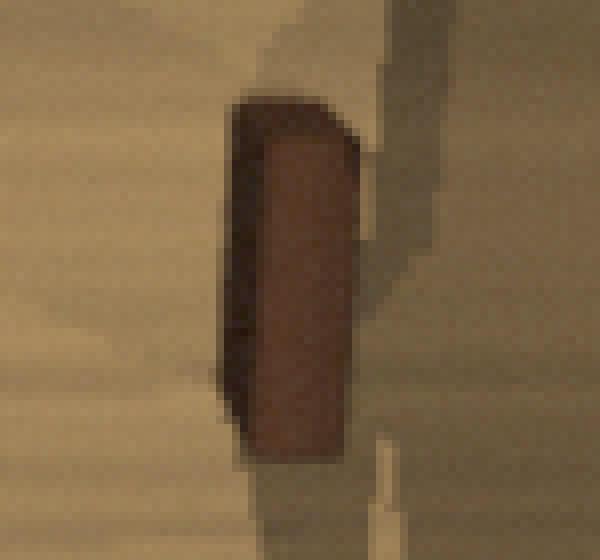

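```bash
python3 - <<'E'
from h import *
W=ld('wrist1');S=ld('scene0');T=ld('top0')
w=lambda x,y:(W,345+x/8,175+y/8)
print(tri([w(305,299),(S,337.8,254.6),(T,290.4,225.8)]),tri([w(305,299),(S,337.8,254.6)]),atz(*w(305,299),.11))
print(atz(*w(311,138),.11),atz(*w(297,460),.11))
# case left/right ends at z .092 along upper rail outer edge
print(atz(W,232,126,.092),atz(W,591,127,.092),atz(W,241,280,.092),atz(W,561,280,.092))
E
```

```text
[0.58965474 0.20413589 0.1080144 ] [0.59025608 0.20473363 0.10876804] [0.59026032 0.20374578 0.11      ]
[0.57101169 0.20286692 0.11      ] [0.61019216 0.20441457 0.11      ]
[0.51605169 0.05986708 0.092     ] [0.50779207 0.39370174 0.092     ] [0.67236652 0.06248887 0.092     ] [0.66284083 0.40156651 0.092     ]
```

{"fn": "apply_moves", "kwargs": {
  "rows": [
    [-0.4, 0, 5, 0, 0, 0],
    [-0.4, 0, 10, 0, 0, 0],
    [-0.4, 0, 15, 0, 0, 0],
    [-0.4, 0, 18, 0, 0, 0],
    [-0.4, 0, 20, 0, 0, 0],
    [-0.4, 0, 20.6, 0, 0, 0],
    [-0.4, 0, 20.6, 0, 0, 0],
    [-0.4, 0, 20.6, 0, 0, 0]
  ]
}}

```text
t: 2.85
tool_pos: [0.5921, 0.1425, 0.0968]
tool_rot: [-0.047, 3.139, -0.002]
contact_force: [0.3, -0.4, 0.2]
opening: 0.0001
```

```bash
python3 - <<'E'
from h import *
for n in ['scene','wrist']: snap(n,n+'2')
print(ctrl.get_obs()['tool_pos'])
E
```

```text
[0.59247018 0.14225441 0.09721643]
```

View pics/scene2.png

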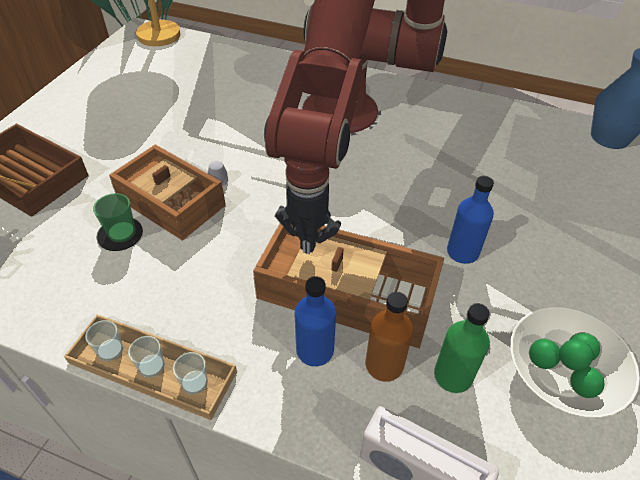

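View pics/wrist2.png

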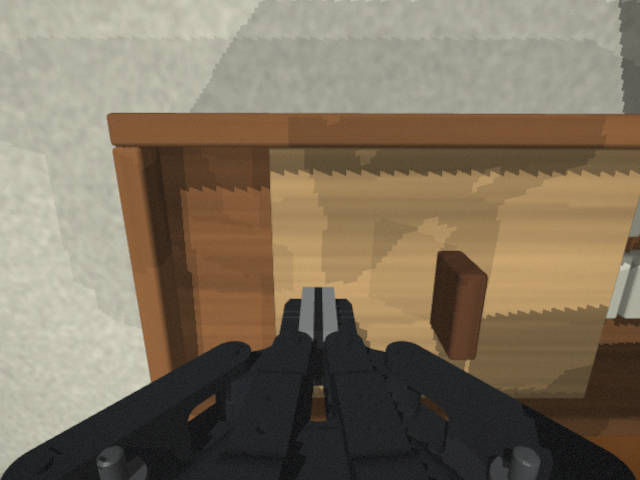

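{"fn": "apply_moves", "kwargs": {
  "rows": [
    [0, 1, 0.5, 0, 0, 0],
    [0, 2, 0.5, 0, 0, 0],
    [0, 3, 0.5, 0, 0, 0],
    [0, 3.8, 0.5, 0, 0, 0],
    [0, 4.4, 0.5, 0, 0, 0],
    [0, 5, 0.5, 0, 0, 0],
    [0, 5.6, 0.5, 0, 0, 0],
    [0, 6.2, 0.5, 0, 0, 0],
    [0, 6.8, 0.5, 0, 0, 0],
    [0, 7.4, 0.5, 0, 0, 0],
    [0, 8, 0.5, 0, 0, 0],
    [0, 8.6, 0.5, 0, 0, 0],
    [0, 9.2, 0.5, 0, 0, 0],
    [0, 9.8, 0.5, 0, 0, 0],
    [0, 10.4, 0.5, 0, 0, 0],
    [0, 11, 0.5, 0, 0, 0],
    [0, 11.6, 0.5, 0, 0, 0],
    [0, 12.2, 0.5, 0, 0, 0],
    [0, 12.8, 0.5, 0, 0, 0],
    [0, 13.2, 0.5, 0, 0, 0]
  ]
}}

```text
t: 4.95
tool_pos: [0.5887, 0.2749, 0.0922]
tool_rot: [-0.046, 3.138, -0.001]
contact_force: [0.7, -2.3, 1.3]
opening: 0.0003
```

```bash
python3 - <<'E'
from h import *
for n in ['scene','wrist']: snap(n,n+'3')
o=ctrl.get_obs();print(o['tool_pos'],o['contact_force'])
E
```

```text
[0.58850158 0.2751262  0.09199638] [-0.19625497  0.07816365 -0.30834336]
```

View pics/scene3.png

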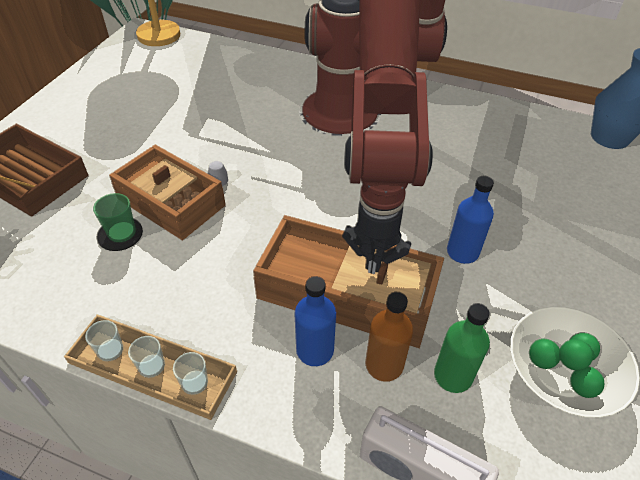

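View pics/wrist3.png

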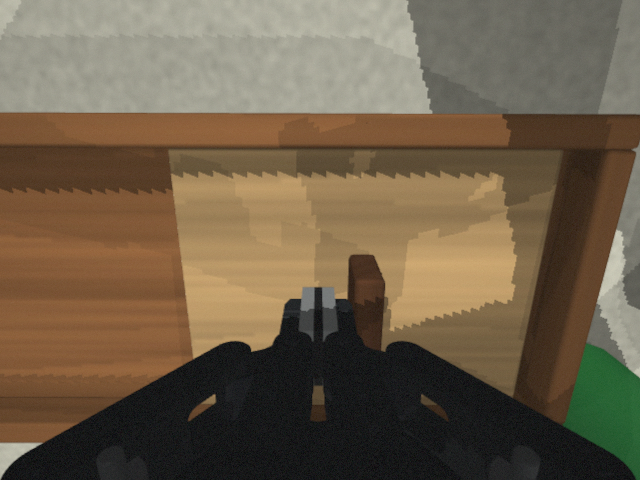

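The pull is moving with the fingers. The door's far edge (px ~555,200) is still a little short of the end frame (px ~570+), so I'll go on slowly.

{"fn": "apply_moves", "kwargs": {
  "rows": [
    [0, 0.3, 0, 0, 0, 0],
    [0, 0.6, 0, 0, 0, 0],
    [0, 0.9, 0, 0, 0, 0],
    [0, 1.2, 0, 0, 0, 0],
    [0, 1.5, 0, 0, 0, 0],
    [0, 1.7, 0, 0, 0, 0]
  ]
}}

```text
t: 5.65
tool_pos: [0.5881, 0.2849, 0.0919]
tool_rot: [-0.047, 3.141, -0.026]
contact_force: [-1.4, -29.7, 8.7]
opening: 0.0
```

{"fn": "apply_moves", "kwargs": {
  "rows": [
    [0, -0.5, 0, 0, 0, 0],
    [0, -1.5, 0, 0, 0, 0],
    [0, -3, 0, 0, 0, 0],
    [0, -3, -4, 0, 0, 0],
    [0, -3, -8, 0, 0, 0],
    [0, -3, -12, 0, 0, 0],
    [0, -6, -16, 0, 0, 0],
    [0, -10, -20, 0, 0, 0],
    [0, -14, -22, 0, 0, 0],
    [0, -18, -22, 0, 0, 0],
    [0, -22, -22, 0, 0, 0],
    [0, -22, -22, 0, 0, 0],
    [0, -22, -22, 0, 0, 0]
  ]
}}

```text
t: 6.95
tool_pos: [0.5944, 0.0679, 0.3152]
tool_rot: [-0.045, 3.141, -0.024]
contact_force: [-0.5, 0.4, -0.2]
opening: 0.0004
```

```bash
python3 - <<'E'
from h import *
for n in ['scene','top']: snap(n,n+'4')
o=ctrl.get_obs();print(o['t'],o['tool_pos'],o['contact_force'])
s=cv2.imread('pics/scene4.png')[200:390,240:460]; cv2.imwrite('pics/sc4.png',cv2.resize(s,None,fx=3.5,fy=3.1,interpolation=cv2.INTER_CUBIC))
E
```

```text
7.05 [0.59438182 0.06931073 0.3150591 ] [ 0.66191507  1.36702344 -0.09760788]
```

View pics/sc4.png

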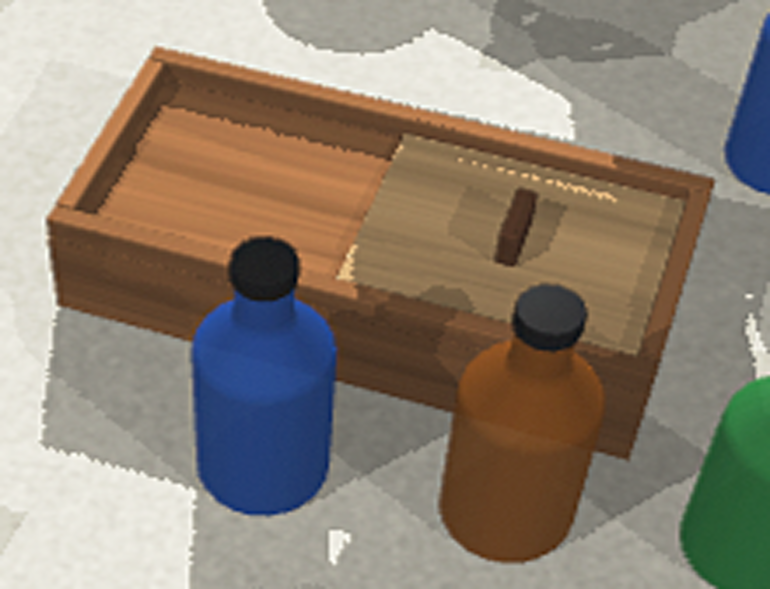

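View pics/top4.png

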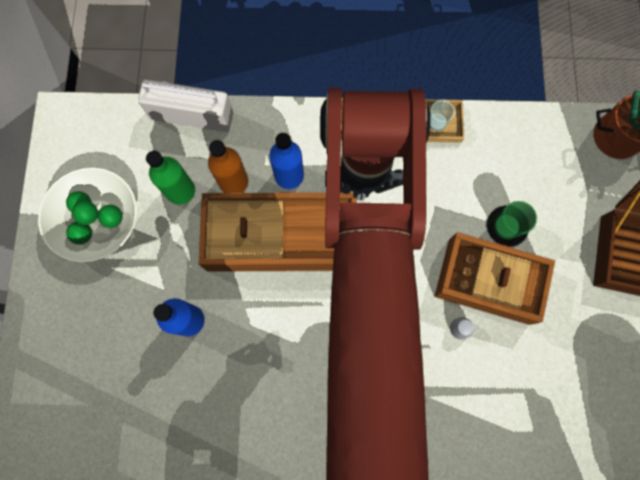

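```bash
python3 - <<'E'
from h import *
s=cv2.imread('pics/top4.png')[185:275,195:295]; cv2.imwrite('pics/tc4.png',cv2.resize(cv2.convertScaleAbs(s,alpha=1.6),None,fx=6.5,fy=6.5,interpolation=cv2.INTER_NEAREST))
s=cv2.imread('pics/scene4.png')[240:320,370:450]; cv2.imwrite('pics/sc5.png',cv2.resize(cv2.convertScaleAbs(s,alpha=1.3),None,fx=7,fy=7,interpolation=cv2.INTER_NEAREST))
E
```

```text
(no output)
```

View pics/tc4.png

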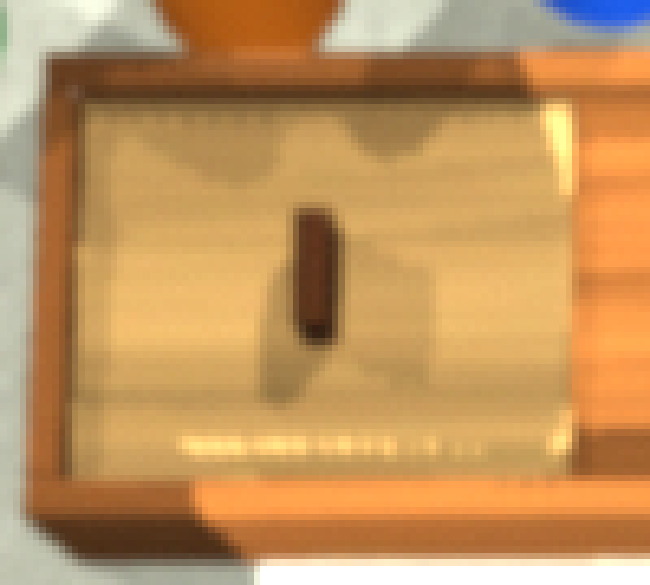

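View pics/sc5.png

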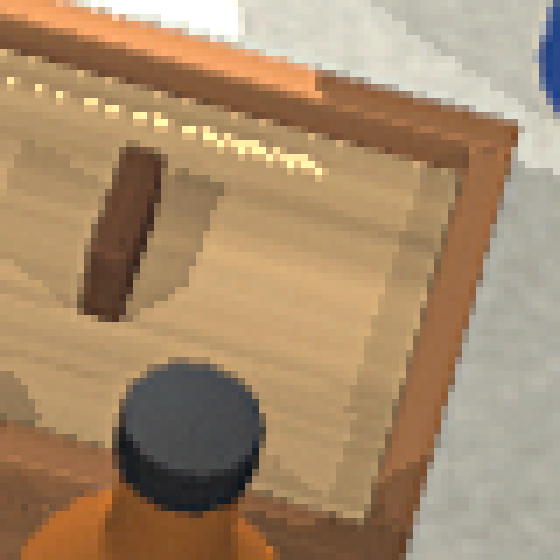

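The door sits flush against the end frame with no gap in either view. The bottle cap (crop px 548,300) and the short case's pull (top px 504,277) are where they were, and the arm is clear.

```bash
python3 - <<'E'
from h import *
print(ctrl.finish_job())
E
```

```text
the job is handed in; nothing more can be done
None
```

I pushed the longer (domino) case's door closed along its track with the shut fingers, backed away and up, and handed the job in at about t = 7 s.

- **Door:** when it met the end frame, the tool stopped short of its target with about 30 N against it. The last scene and top pictures show the door flush with the frame, with no gap.
- **Shorter case and bottle:** the shorter case's pull and the brown bottle are at the same pixel positions as at the start, judged by eye.
- **Hand:** the fingertips ended about 0.31 m up, touching nothing.
- **Measured sizes against the text:** the pull's top came out 2–3 mm lower than given, and the case about 149–155 mm wide instead of 160 mm. Neither affected the push.

No check failed.

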